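Ready the carrier and offer it up

ROBOT

A 6-joint arm with a two-finger parallel gripper is mounted at the origin on a cart in front of the work surface, level with it; the furniture and walls round the work are solid. World frame = base frame: x ahead of the robot, y to its left, z up, the work surface at z = 0. Lengths are in m, angles in rad, forces in N, time in s.
With the tool pointing down it reaches from about 0.425 to 0.95 m from the base axis. Payload 14.7 kg.
Tool frame: the origin (TCP) lies midway between the tips of the shut fingers; the grasp point (between the pads) lies 19 mm behind it; z points along the fingers, y is the line along which they close (so a half turn about z gives the same grasp; the last joint's range is limited). The gripper opens to 85 mm and grips with 20 to 120 N. Pads are 22 mm wide; open, the fingers measure 114 mm over their backs; the gripper's body (76 mm by 85 mm) begins 54 mm behind the grasp point. The pads swing forward as they close: fully open they stand 13 mm farther back than shut.
Start: joints at [1.247, 0.48, 1.596, -0, 1.065, -0.047], TCP at [0.178, 0.625, 0.231] pointing down, gripper open.
Joint ranges: [-2.75, 2.75], [-0.82, 2.05], [0.23, 2.67], [-1.56, 4.7], [0.09, 2.69], [-2.92, 2.92]. Speed limits (rad/s): [1.89, 1.89, 2.39, 3.01, 3.01, 3.01].

INTERFACE

Orientations are given as a unit quaternion [w, x, y, z].
In Python, from cell import get_obs, snapshot, arm, look_for gives the robot as it stands.
- The arm moves only by the tool arm_command, never from a script. Its argument "steps" is a list that holds one entry, the list of rows, each a list of 7 numbers: the turn, a rotation vector about the tool's x, y, z in degrees, then the shift along the tool's x, y, z in mm, then the opening, from 0 (shut) to 1 (fully open). A call has 1 to 8 rows; each row shifts and turns the commanded pose from where the row before left it, along the tool's axes as they then stand; what a row does not reach is not made up. A row lasts 1/8 s, in which the tool goes at most 62.5 mm and 10.7 degrees, less where a joint would pass 70% of its speed; a pose out of reach is approached as far as the arm can. A call is refused whole if a number of a shift passes 62.5 or a number of a turn 10.7, either way. A call with a gripper value outside its range is refused whole. The fingers move at their own pace and stop on an object; "squeeze" is the grip in N (left out, the last holds). Time passes only in rows, so rows that do not move let the fingers close. It gives the time, the measured TCP pose, the force, the opening and the grip force at its end, in the units of the state.
- get_obs(): the state, without advancing time (a new reading comes with each control period).
- snapshot(name): name is "side" or "top"; returns a dict with "frame" (420x560x3 uint8, blue, green, red), "mtx" (3x3 intrinsics, pixels), "k1" (the pictures are not rectified: a ray, as slopes to the right and down, at radius r is drawn at 1 + k1 r^2 times it, then the intrinsics apply), "eye" and "orientation" of the camera in the world. Camera axes: x right, y down, z forward; pixel columns grow to the right and rows downward; lengths in m; the calibration is good to about 2 mm. A picture is of the moment at which its call begins. There is no depth.
- arm.sign_off(): hands the job in; it is judged then, once.
Trained networks look in a picture, given as the dict that the camera call returned (one of the last four; its "shot" number tells which), for a name from the list of things; names that differ only in an ending like _2 or _b are one class to them, and where a whole thing is asked for, a point or a joint stands for the part that bears it (a point fixed in the world has none). Each returns a list of dicts, best first, with "conf" (0 to 1); they miss things now and then, are a little off and sometimes report something else, mostly with a low value. They report only what shows in the picture. A call takes as long as a camera call.
- look_for(picture, query): "centre" ([x, y, z] in m, in world coordinates, good to about 4 mm: the middle of the surface that is visible of it).
The state is a dict: "time": time; "joints": joint angles; "qvel": joint speeds; "joint_efforts": joint torques, N m; "ee_pos": TCP position; "ee_rot": TCP orientation; "force": force on the tool from outside, world axes, zero at the start; "ft_torque": the same for the moment, N m; "grip_width": opening from 0.0 (shut) to 1.0 (fully open); "grasp_force": force on a finger pad.
Only numpy, scipy, OpenCV 4.12 (cv2) and the standard library are available. Lean on these libraries where they do the work, as an engineer would, in place of code of your own. Each camera call takes 0.05 s, during which the arm holds its last target. There are 200 camera calls.

TASK

The fitter wants the parts carrier offered up. Take the marker out of its slanted rest and stand it, red cap up as it is now, in the carrier's yellow pen cup; then lift the carrier by its black handle, clear of the mat by about a hand's breadth, and give it a level quarter turn the short way, so that the pen cup comes round to directly above the green dot and the dish stays above the middle of the mat. The steel ball must stay in the middle of the dish throughout, the pen cup must not pass over the red dot, and the tape measure is to be left alone; finish while still holding the carrier there, level and still.

Things in the scene. Friction and masses are not known exactly. Their poses are not given: they have to be found in the camera images.
- marker_mid (a point): Felt marker, white barrel with red cap, 135 mm long, about 16 mm thick, 15 g; loose. The point is its centre, half-way along. Its own y axis runs along the marker towards the red cap end, which is the upper end. At the start it leans loosely, about 25 degrees from upright, in the rest's tube, with the lowest 48 mm inside the tube; the cap end sticks out.
- pen_rest: Grey plastic pen rest, fixed: foot 75 x 60 x 8 mm with a slanted tube (27 mm outside, 21 mm bore, 48 mm deep) leaning 20 degrees from upright towards the rest's own -x (roughly towards the robot); the marker is drawn out along the tube. The tube's mouth is about 61 mm above the worktop. Origin: centre of the underside.
- carrier: Loose parts carrier, 0.35 kg, 190 mm long: blue dish 114 mm across, 19 mm high, hollowed as a 10 degree cone; arch handle along its own x, yellow pen cup at its +x end (pointing roughly away from the robot at the start, a quarter turn from either dot), small nose at -x. It balances about under its grip. Origin: centre of the underside, under the dish's middle; z up.
- carrier_grip (a point): Centre of the carrier's black grip, 100 mm above the carrier's underside and over the dish's middle. The grip block is 56 mm long (carrier x), 16 mm thick (carrier y, pinch it across this), 24 mm high. The 8 mm steel posts of the arch stand 59 mm either side along x.
- cup_mouth (a point): Centre of the mouth of the yellow pen cup, 85 mm from the dish's middle along the carrier's own +x and 50 mm above its underside. Bore 26 mm, 31 mm outside, 45 mm deep: the inner floor is 45 mm below this point. z up.
- dish_centre (a point): Point where the ball's centre lies when the ball rests in the middle of the dish, 21 mm above the carrier's underside.
- ball_center (a point): Steel ball, 24 mm across, 50 g, loose in the dish. The point is its centre. It rolls if the carrier is jerked or tilted.
- mat: Black rubber mat, fixed, 240 x 220 mm, 3 mm thick, on which the carrier stands. Origin: centre of the underside; z up.
- green_dot: Green disc, 24 mm across, 1 mm thick, fixed on the mat, 85 mm from the mat's centre, on the left or the right side. Origin: centre of its underside.
- red_dot: Red disc, same size, on the opposite side of the mat.
- tape_measure: Yellow and black tape measure, 71 mm long and 62 mm high, loose on the right; to be left alone. Origin: centre of the underside.

How it is judged:
By the outcome, as a careful person would: the job done as asked, in the order asked, and still so for the second after the job is handed in, while the arm keeps its last pose, push and grip.
It also fails if it takes over 54 s, if anything falls off the work surface, if the arm or the gripper's body presses on something with over 40 N, if the wrist force passes 120 N, or if a joint passes its speed limit or range.

## Working session

There is one attempt and no reset: what is moved stays moved. The work goes in short steps, Python scripts to look and compute and a tool call to move; the robot and the scene stay as the last step left them, time stands still between calls to the robot, and variables do not carry over. Pictures are saved under pics/ and viewed, at most 13 in all, crops included, and the job is handed in when it is done.

Besides the shell and the picture viewer there is one more tool, called by a JSON object that holds its "method" and its "body", one argument or row to a line. arm_command: Moves the arm, as the interface text tells. Its arguments: {"type":"object","properties":{"steps":{"type":"array","items":{"type":"array","items":{"type":"array","items":{"type":"number"}}}},"squeeze":{"type":"number"}},"required":["steps"]}

```bash
mkdir -p pics; ls
cat > h.py <<'E'
import numpy as np, cv2
from scipy.spatial.transform import Rotation as R
from cell import get_obs, snapshot, arm, look_for
def rot(q): return R.from_quat([q[1],q[2],q[3],q[0]])
def ray(s,uv):
    K=np.array(s["mtx"]);d=np.array([(uv[0]-K[0,2])/K[0,0],(uv[1]-K[1,2])/K[1,1]]);p=d.copy()
    for _ in range(20): p=d/(1+s["k1"]*(p@p))
    v=rot(s["orientation"]).apply([p[0],p[1],1]);return np.array(s["eye"]),v/np.linalg.norm(v)
def atz(s,uv,z):
    o,v=ray(s,uv);return o+v*(z-o[2])/v[2]
def pix(s,P):
    c=rot(s["orientation"]).inv().apply(np.atleast_2d(P)-np.array(s["eye"]));p=c[:,:2]/c[:,2:]
    p=p*(1+s["k1"]*(p**2).sum(1,keepdims=True));K=np.array(s["mtx"])
    return p*[K[0,0],K[1,1]]+K[:2,2]
def tri(s1,a,s2,b):
    o,v=ray(s1,a);p,w=ray(s2,b);t=np.linalg.lstsq(np.c_[v,-w],p-o,rcond=None)[0]
    A,B=o+v*t[0],p+w*t[1];return (A+B)/2,np.linalg.norm(A-B)
E
python3 - <<'E'
from h import *
o=get_obs();print(o["time"],o["ee_pos"],o["ee_rot"],rot(o["ee_rot"]).as_matrix().round(2))
S={n:snapshot(n) for n in("side","top")}
for n,s in S.items():
    cv2.imwrite(f"pics/{n}0.png",s["frame"]);print(n,np.round(s["eye"],3),s["orientation"],s["k1"],np.array(s["mtx"]).tolist())
    for q in["marker_mid","pen_rest","carrier","carrier_grip","cup_mouth","dish_centre","ball_center","mat","green_dot","red_dot","tape_measure"]:
        print(q,[(np.round(d["centre"],3).tolist(),round(d["conf"],2),pix(s,d["centre"])[0].round().tolist()) for d in look_for(s,q)[:2]])
E
```

```text
pics
0.0 [0.17746183 0.62486972 0.23068535] [-1.15106427e-04  1.37930642e-01  9.90441705e-01 -5.95137260e-04] [[-0.96  0.27 -0.  ]
 [ 0.27  0.96 -0.  ]
 [ 0.   -0.   -1.  ]]
side [0.419 0.69  0.889] [ 0.0357574  -0.06930717  0.90792269 -0.41181829] -0.003840509309870646 [[426.70008055740936, 0.0, 275.55561765067597], [0.0, 426.70008055740936, 207.98943763801256], [0.0, 0.0, 1.0]]
marker_mid []
pen_rest [([0.578, -0.198, 0.01], 0.93, [272.0, 231.0])]
carrier [([0.532, 0.097, 0.022], 0.67, [270.0, 314.0])]
carrier_grip [([0.535, 0.095, 0.021], 0.79, [269.0, 314.0])]
cup_mouth [([0.532, 0.092, 0.02], 0.81, [271.0, 313.0]), ([0.553, -0.197, 0.102], 0.6, [280.0, 208.0])]
dish_centre [([0.534, 0.094, 0.018], 0.95, [270.0, 314.0])]
ball_center [([0.529, 0.09, 0.031], 0.64, [272.0, 310.0])]
mat [([0.497, 0.121, 0.005], 0.97, [283.0, 329.0])]
green_dot []
red_dot [([0.492, 0.007, 0.004], 0.36, [291.0, 291.0])]
tape_measure [([0.525, -0.594, 0.044], 0.52, [304.0, 149.0])]
top [ 0.227 -0.158  1.211] [ 0.10004278 -0.62980618  0.76140802 -0.11659089] -0.0729006821103924 [[451.42144561198427, 0.0, 284.97086138844946], [0.0, 451.42144561198427, 217.197803680267], [0.0, 0.0, 1.0]]
marker_mid [([0.545, -0.203, 0.114], 0.39, [281.0, 228.0]), ([0.521, 0.083, 0.025], 0.15, [179.0, 265.0])]
pen_rest [([0.572, -0.201, 0.009], 0.85, [279.0, 230.0])]
carrier []
carrier_grip [([0.523, 0.082, 0.019], 0.81, [179.0, 265.0])]
cup_mouth [([0.528, 0.079, 0.02], 0.6, [180.0, 263.0])]
dish_centre [([0.523, 0.08, 0.024], 0.59, [180.0, 264.0]), ([0.573, -0.203, 0.009], 0.36, [280.0, 229.0])]
ball_center []
mat [([0.505, 0.083, 0.006], 0.68, [181.0, 272.0])]
green_dot [([0.561, 0.164, 0.005], 0.63, [150.0, 258.0])]
red_dot []
tape_measure [([0.519, -0.603, 0.052], 0.84, [428.0, 217.0])]
```

View pics/side0.png

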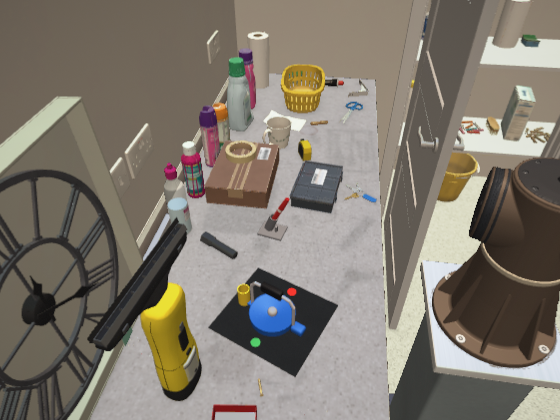

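View pics/top0.png

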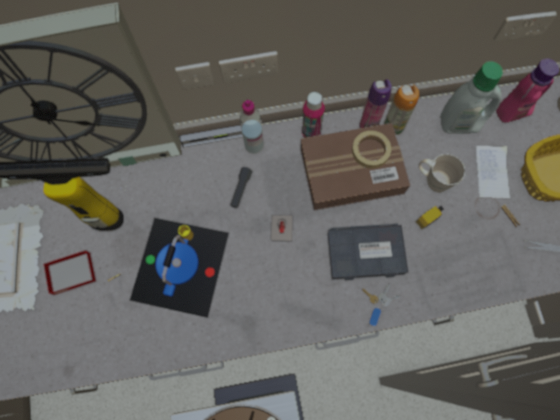

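The side view shows the carrier at (272,312), the cup at (244,294), red dot (292,292), green dot (255,343) and the marker in its rest at (275,220). The top view shows the carrier at (178,262), green dot (150,260), red dot (210,272) and rest (282,228). I'll enlarge crops next.

Run:
```python
import cv2,numpy as np
s=cv2.imread("pics/side0.png");t=cv2.imread("pics/top0.png")
def c(im,x,y,w,h,k):
    r=cv2.resize(im[y:y+h,x:x+w],None,fx=k,fy=k,interpolation=cv2.INTER_CUBIC)
    for i in range(0,w,10):cv2.putText(r,str(x+i),(i*k,8),0,.28,(0,255,255),1) if i%20==0 else 0
    for i in range(0,h,10):cv2.putText(r,str(y+i),(0,i*k+4),0,.28,(0,255,255),1)
    return r
A=np.hstack([c(s,225,270,80,60,5),c(t,140,215,80,60,5)])
B=np.hstack([c(s,245,185,80,60,5),c(t,242,200,80,60,5)])
cv2.imwrite("pics/crop.png",np.vstack([A,B]))
```

```text
(no output)
```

View pics/crop.png

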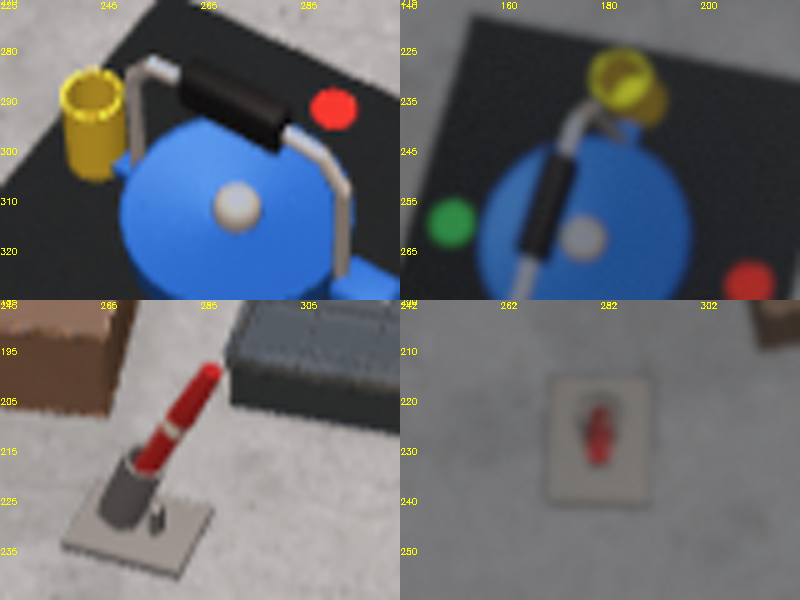

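The crops show, in side px: cup mouth (243.6,289), grip (272.2,291.2), ball (272.4,311.6), red dot (291.6,291.8), cap end (287.4,199), marker at the tube mouth (274.4,218). Top px: cup mouth (184,230.6), ball (176.6,262.6), grip (169.8,256), green dot (150.4,259.6), red dot (209.6,272), cap end (281.6,232.4).

```bash
cat > m.py <<'E'
from h import *
S=snapshot("side");T=snapshot("top")
for n,a,b in[("cup",(243.6,289),(184,230.6)),("grip",(272.2,291.2),(169.8,256)),("ball",(272.4,311.6),(176.6,262.6)),("red",(291.6,291.8),(209.6,272)),("green",(255.2,342.5),(150.4,259.6)),("cap",(287.4,199),(281.6,232.4)),("exit",(274.4,217.5),(282.2,221.6))]:
    p,e=tri(S,a,T,b);print(n,p.round(4),round(e*1e3,1))
for n,a,z in[("cup",(243.6,289),.053),("ball",(272.4,311.6),.024),("red",(291.6,291.8),.004),("green",(255.2,342.5),.004),("grip",(272.2,291.2),.103)]: print("S",n,atz(S,a,z).round(4))
for n,a,z in[("cup",(184,230.6),.053),("ball",(176.6,262.6),.024),("red",(209.6,272),.004),("green",(150.4,259.6),.004),("grip",(169.8,256),.110)]: print("T",n,atz(T,a,z).round(4))
E
python3 m.py
```

```text
cup [0.6059 0.0526 0.0487] 0.7
grip [0.529  0.0873 0.0994] 2.0
ball [0.529  0.0883 0.0215] 1.3
red [0.492  0.0067 0.0009] 0.5
green [ 5.570e-01  1.636e-01 -5.000e-04] 0.1
cap [ 0.5303 -0.2013  0.1349] 4.4
exit [ 0.575  -0.2108  0.0549] 8.9
S cup [0.6046 0.056  0.053 ]
S ball [0.528  0.0902 0.024 ]
S red [0.4915 0.0092 0.004 ]
S green [0.5563 0.1663 0.004 ]
S grip [0.5275 0.0903 0.103 ]
T cup [0.6049 0.0518 0.053 ]
T ball [0.529  0.0877 0.024 ]
T red [0.4916 0.0062 0.004 ]
T green [0.5558 0.1624 0.004 ]
T grip [0.5271 0.0848 0.11  ]
```

```bash
cat > mk.py <<'E'
from h import *
S=snapshot("side");T=snapshot("top")
c=np.array([atz(T,p,.008) for p in[(271.6,215.2),(292,215.2),(292.2,240.8),(271.2,240.3)]])
print("foot",c.round(3).tolist(),c.mean(0).round(4)); d=c[0]+c[1]-c[2]-c[3];print("rest +x az",np.degrees(np.arctan2(d[1],d[0])))
N=[]
for s,(x,y,w,h) in((S,(262,190,40,35)),(T,(265,210,35,35))):
    f=s["frame"].astype(int);f=f[y:y+h,x:x+w];W=np.clip(f[...,2]-np.maximum(f[...,0],f[...,1])-25,0,None).astype(float)
    ys,xs=np.mgrid[y:y+h,x:x+w];P=np.c_[xs.ravel(),ys.ravel()];w_=W.ravel()
    m=(P*w_[:,None]).sum(0)/w_.sum();C=((P-m)*w_[:,None]).T@(P-m)/w_.sum();l,V=np.linalg.eigh(C);v=V[:,1]
    pr=((P-m)@v)[w_>20];print("centroid",m.round(2),"dir",v.round(3),"ext",pr.min().round(1),pr.max().round(1),"sd",np.sqrt(l).round(2))
    o,a=ray(s,m+8*v);_,b=ray(s,m-8*v);n=np.cross(a,b);n/=np.linalg.norm(n);N.append((n,n@o))
ax=np.cross(N[0][0],N[1][0]);ax/=np.linalg.norm(ax);ax*=np.sign(ax[2])
print("axis",ax.round(3),"tilt",np.degrees(np.arccos(ax[2])),"az",np.degrees(np.arctan2(ax[1],ax[0])))
for z in(.061,.1,.135):
    print(z,np.linalg.solve(np.array([N[0][0],N[1][0],[0,0,1]]),[N[0][1],N[1][1],z]).round(4))
E
python3 mk.py
```

```text
foot [[0.618, -0.188, 0.008], [0.607, -0.244, 0.008], [0.534, -0.23, 0.008], [0.547, -0.174, 0.008]] [ 0.5765 -0.209   0.008 ]
rest +x az -10.856892434939839
centroid [280.44 207.26] dir [-0.568  0.823] ext -12.2 13.9 sd [3.29 7.75]
centroid [281.4  227.99] dir [-0.045  0.999] ext -5.0 4.0 sd [1.16 2.55]
axis [-0.424  0.075  0.903] tilt 25.478244567567288 az 169.979660908097
0.061 [ 0.5705 -0.208   0.061 ]
0.1 [ 0.5522 -0.2048  0.1   ]
0.135 [ 0.5358 -0.2019  0.135 ]
```

```bash
cat > plan.py <<'E'
from h import *
def now():
    o=get_obs();return np.array(o["ee_pos"]),rot(o["ee_rot"])
def frame(z,yaz):
    z=np.array(z)/np.linalg.norm(z);y=np.array([np.cos(np.radians(yaz)),np.sin(np.radians(yaz)),0]);y-=z*(z@y);y/=np.linalg.norm(y)
    return R.from_matrix(np.c_[np.cross(y,z),y,z])
def plan(p,r,tp,tr,n,show=True):
    rv=(r.inv()*tr).as_rotvec(degrees=True)/n;out=[]
    for i in range(n):
        q=(np.asarray(tp)-p)/(n-i);s=(r.inv().apply(q)*1e3).round(1)
        rr=rv.round(2);out.append([*rr,*s]);p=p+r.apply(s/1e3);r=r*R.from_rotvec(rr,degrees=True)
    if show:
        print("rot",rv.round(2),"shifts",[o[3:] for o in np.array(out).tolist()])
    return p,r
DOWN=[0,0,-1];A=np.array([-.424,.075,.903])
E
python3 - <<'E'
from plan import *
p,r=now()
f=frame(DOWN,78)
p,r=plan(p,r,[.40,.33,.38],r,7)
p,r=plan(p,r,[.46,.0,.34],f,7)
p,r=plan(p,r,[.503,-.196,.204],frame(-A,80),8)
E
```

```text
rot [0. 0. 0.] shifts [[-42.1, -31.9, -21.2], [-42.1, -31.9, -21.2], [-42.1, -31.9, -21.3], [-42.1, -31.9, -21.2], [-42.1, -31.9, -21.3], [-42.1, -31.9, -21.2], [-42.0, -31.9, -21.3]]
rot [ 0.   -0.   -0.55] shifts [[-21.1, -43.0, 5.7], [-20.7, -43.2, 5.7], [-20.3, -43.4, 5.7], [-19.9, -43.6, 5.7], [-19.5, -43.8, 5.7], [-19.0, -43.9, 5.7], [-18.7, -44.2, 5.8]]
rot [-0.05 -3.19 -0.25] shifts [[-10.4, -22.8, 17.0], [-9.3, -22.9, 17.5], [-8.2, -23.0, 18.0], [-7.1, -23.0, 18.4], [-5.9, -23.0, 18.7], [-4.8, -23.1, 19.0], [-3.6, -23.1, 19.3], [-2.5, -23.2, 19.4]]
```

{"method": "arm_command", "body": {
  "steps": [
    [[0,0,0,-42,-32,-21,1],[0,0,0,-42,-32,-21,1],[0,0,0,-42,-32,-21,1],[0,0,0,-42,-32,-21,1],[0,0,0,-42,-32,-21,1],[0,0,0,-42,-32,-21,1],[0,0,0,-42,-32,-21,1]]
  ]
}}

```text
time: 2.28
ee_pos: [0.4, 0.328, 0.3792]
ee_rot: [0.0, 0.138, 0.99, 0.0]
force: [1.1, 0.5, 0.0]
grip_width: 1.002
grasp_force: 0.0
```

{"method": "arm_command", "body": {
  "steps": [
    [[0,0,-0.5,-21,-43,6,1],[0,0,-0.5,-21,-43,6,1],[0,0,-0.5,-20,-43,6,1],[0,0,-0.5,-20,-44,6,1],[0,0,-0.5,-19,-44,6,1],[0,0,-0.5,-19,-44,6,1],[0,0,-0.5,-19,-44,6,1]]
  ]
}}

```text
time: 3.15
ee_pos: [0.4583, -0.0021, 0.3364]
ee_rot: [0.0, 0.108, 0.994, 0.0]
force: [1.1, 0.3, 0.1]
grip_width: 1.004
grasp_force: 0.0
```

{"method": "arm_command", "body": {
  "steps": [
    [[0,-3.2,-0.2,-10,-23,17,1],[0,-3.2,-0.2,-9,-23,17,1],[0,-3.2,-0.2,-8,-23,18,1],[0,-3.2,-0.2,-7,-23,18,1],[0,-3.2,-0.2,-6,-23,19,1],[0,-3.2,-0.2,-5,-23,19,1],[0,-3.2,-0.2,-4,-23,19,1],[0,-3.2,-0.2,-2,-23,19,1]]
  ]
}}

```text
time: 4.15
ee_pos: [0.4983, -0.194, 0.2039]
ee_rot: [0.218, 0.091, 0.971, -0.023]
force: [2.8, 0.7, -0.6]
grip_width: 0.996
grasp_force: 0.0
```

Run:
```python
from plan import *
o=get_obs();p,r=now();print(o["time"],p,r.as_matrix().round(3).tolist(),o["force"],o["joints"])
plan(p,r,[.554,-.205,.096],frame(-A,80),6)
```

```text
4.15 [ 0.4983303  -0.19404027  0.20393143] [[-0.888, 0.187, 0.42], [0.167, 0.982, -0.084], [-0.428, -0.005, -0.904]] [ 2.76206605  0.74111602 -0.63518416] [-0.52386172  0.19986649  2.24774692  0.47505859  0.30442577 -2.33463335]
rot [-0.09 -0.03 -0.1 ] shifts [[-0.9, 0.0, 20.3], [-0.8, -0.0, 20.3], [-0.8, -0.0, 20.3], [-0.8, -0.1, 20.3], [-0.8, -0.1, 20.3], [-0.8, -0.2, 20.3]]
```

{"method": "arm_command", "body": {
  "steps": [
    [[0,0,0,-1,0,20,1],[0,0,0,-1,0,20,1],[0,0,0,-1,0,20,1],[0,0,0,-1,0,20,1],[0,0,0,-1,0,20,1],[-0.5,0,-0.5,0,0,20,1],[0,0,0,0,0,1,1]]
  ],
  "squeeze": 30
}}

```text
time: 5.03
ee_pos: [0.5575, -0.2038, 0.1028]
ee_rot: [0.211, 0.084, 0.974, -0.019]
force: [-0.8, 0.4, 0.0]
grip_width: 1.0
grasp_force: 0.0
```

```bash
cat > view.py <<'E'
from plan import *
import sys
# view.py name  sx sy sw sh  tx ty tw th
def crop(s,b):
    x,y,w,h=b;k=400/w;r=cv2.resize(s["frame"][y:y+h,x:x+w],(400,int(h*k)),interpolation=cv2.INTER_CUBIC)
    for j in range(0,w,10):cv2.putText(r,str(x+j),(int(j*k),8),0,.28,(0,255,255),1) if j%20==0 else 0
    for j in range(0,h,10):cv2.putText(r,str(y+j),(0,int(j*k)+4),0,.28,(0,255,255),1)
    return r
v=list(map(int,sys.argv[2:]))
S=snapshot("side");T=snapshot("top");cv2.imwrite("pics/%s_s.png"%sys.argv[1],S["frame"]);cv2.imwrite("pics/%s_t.png"%sys.argv[1],T["frame"])
cv2.imwrite("pics/%s.png"%sys.argv[1],np.hstack([crop(S,v[:4]),crop(T,v[4:])]))
o=get_obs();print(o["time"],o["ee_pos"],o["force"],o["grip_width"],o["grasp_force"]);print(rot(o["ee_rot"]).as_matrix().round(3).tolist())
E
python3 view.py a 235 150 80 100 232 180 80 100
```

```text
5.125 [ 0.55685654 -0.20365747  0.10347968] [-0.81454124  0.00998526  0.3945111 ] 1.0000756424974717 0.0
[[-0.897, 0.173, 0.408], [0.157, 0.985, -0.074], [-0.414, -0.002, -0.91]]
```

View pics/a.png

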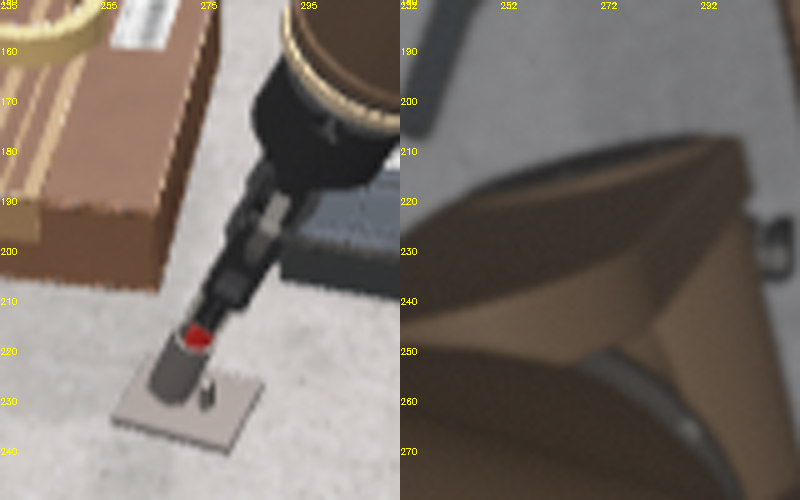

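The side view shows the fingers straddling the marker, with red visible at (272,217) just above the tube mouth. I'll nudge about 5 mm in tool x and a little deeper, then close.

{"method": "arm_command", "body": {
  "steps": [
    [[0,0,0,3,0,2,1],[0,0,0,2,0,3,1],[0,0,0,0,0,0,0],[0,0,0,0,0,0,0],[0,0,0,0,0,0,0],[0,0,0,0,0,0,0],[0,0,0,0,0,0,0]]
  ],
  "squeeze": 30
}}

```text
time: 6.0
ee_pos: [0.5559, -0.2037, 0.0995]
ee_rot: [0.208, 0.087, 0.974, -0.02]
force: [-1.5, -2.6, 1.6]
grip_width: 0.176
grasp_force: 29.2
```

Run:
```python
from plan import *
p,r=now();u=np.array([-.336,.065,.94])
p,r=plan(p,r,p+.085*u,r,7)
plan(p,r,[.605,.053,.205],frame(DOWN,65.4),8)
```

```text
rot [0. 0. 0.] shifts [[-0.9, 0.0, -12.1], [-0.9, 0.0, -12.1], [-0.9, 0.0, -12.1], [-0.9, 0.1, -12.1], [-0.9, 0.0, -12.1], [-0.8, 0.1, -12.2], [-0.9, 0.0, -12.1]]
rot [0.36 3.01 1.77] shifts [[-5.0, 32.6, -1.3], [-3.9, 32.7, -1.8], [-2.7, 32.8, -2.2], [-1.6, 32.9, -2.5], [-0.4, 32.9, -2.7], [0.7, 32.9, -3.0], [1.9, 32.8, -3.1], [3.0, 32.8, -3.1]]
```

{"method": "arm_command", "body": {
  "steps": [
    [[0,0,0,-1,0,-12,0],[0,0,0,-1,0,-12,0],[0,0,0,-1,0,-12,0],[0,0,0,-1,0,-12,0],[0,0,0,-1,0,-12,0],[0,0,0,-1,0,-12,0],[0,0,0,-1,0,-12,0]]
  ]
}}

```text
time: 6.88
ee_pos: [0.528, -0.198, 0.1792]
ee_rot: [0.208, 0.087, 0.974, -0.019]
force: [-0.7, 1.1, -0.3]
grip_width: 0.178
grasp_force: 29.3
```

{"method": "arm_command", "body": {
  "steps": [
    [[0.3,3,1.8,-5,32,-1,0],[0.4,3,1.8,-4,32,-2,0],[0.3,3,1.8,-3,32,-2,0],[0.4,3,1.8,-2,32,-2,0],[0.3,3,1.8,0,32,-3,0],[0.4,3,1.8,1,32,-3,0],[0.4,3,1.8,2,32,-3,0],[0.4,3,1.8,3,28,-3,0]]
  ]
}}

```text
time: 7.88
ee_pos: [0.5981, 0.0376, 0.204]
ee_rot: [0.006, 0.209, 0.978, 0.002]
force: [0.6, -0.4, -0.4]
grip_width: 0.173
grasp_force: 29.3
```

```bash
python3 view.py b 215 195 100 125 140 165 100 125
python3 - <<'E'
from plan import *
p,r=now();plan(p,r,[.605,.053,.180],frame(DOWN,65.4),3)
E
```

```text
7.975 [0.59949936 0.03843625 0.20403412] [ 1.02519756 -0.39504952 -0.08485876] 0.17959632103381948 29.314066912047565
[[-0.913, 0.408, 0.014], [0.408, 0.913, 0.002], [-0.012, 0.008, -1.0]]
rot [0.15 0.24 0.17] shifts [[0.4, 5.1, 8.0], [0.4, 5.1, 8.1], [0.4, 5.2, 8.0]]
```

View pics/b.png

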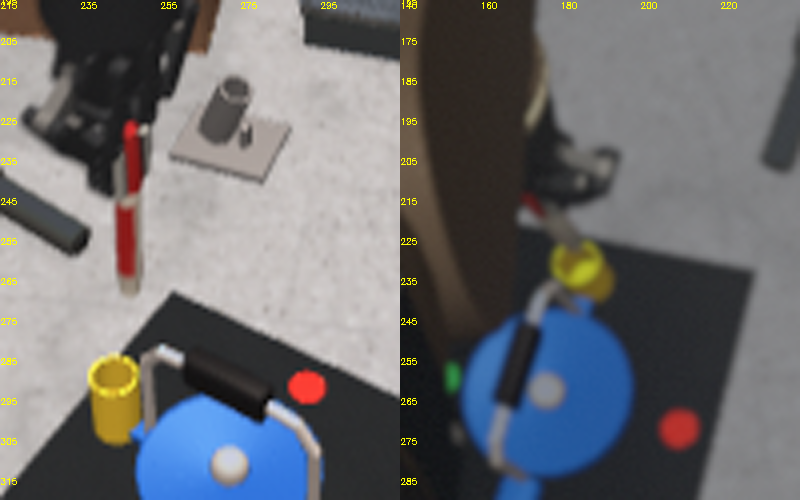

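The side view shows the marker hanging upright, cap end at (248,227) and lower end at (247.5,268). In the top view the lower end is at (183,224), just short of the cup at (184,231).

Run:
```python
from plan import *
S=snapshot("side");T=snapshot("top");p,r=now();print(p)
print("bottom",tri(S,(247.3,267.5),T,(183,223.5)))
for z in(.1,.11,.12):print(z,atz(S,(247.3,267.5),z),atz(T,(183,223.5),z))
z=r.as_matrix()[:,2]
for d in(.080,.094,.1):print(d,pix(S,p+d*z),pix(T,p+d*z))
for d in(.035,.041,.045):print(-d,pix(S,p-d*z))
```

```text
[0.59789683 0.03647173 0.20353735]
bottom (array([0.59879831, 0.04046038, 0.11811782]), np.float64(0.00766708015142401))
0.1 [0.59903688 0.02661218 0.1       ] [0.60905333 0.04355723 0.1       ]
0.11 [0.59675576 0.03502575 0.11      ] [0.60561729 0.04173953 0.11      ]
0.12 [0.59447464 0.04343932 0.12      ] [0.60218124 0.03992184 0.12      ]
0.08 [[245.92432592 264.09087717]] [[184.16081948 224.01306166]]
0.094 [[246.15413171 267.98432281]] [[185.33788585 225.52141526]]
0.1 [[246.251356   269.63142092]] [[185.8341296  226.15721876]]
-0.035 [[243.86563474 229.19585286]]
-0.041 [[243.7490633  227.21909351]]
-0.045 [[243.67079986 225.89188978]]
```

Run:
```python
from plan import *
p,r=now();plan(p,r,[.6105,.0505,.17],frame(DOWN,65.4)*R.from_rotvec([0,2.5,0],degrees=True),4)
```

```text
rot [0.09 0.81 0.13] shifts [[-1.3, 4.4, 8.4], [-1.5, 4.5, 8.4], [-1.5, 4.5, 8.4], [-1.7, 4.4, 8.4]]
```

{"method": "arm_command", "body": {
  "steps": [
    [[0,0.8,0,-1,4,8,0],[0,0.8,0.1,-1,4,8,0],[0.1,0.8,0.1,-2,4,8,0],[0.1,0.8,0.1,-2,5,9,0],[0,0,0,0,0,0,0],[0,0,0,0,0,0,0]]
  ]
}}

```text
time: 8.82
ee_pos: [0.6104, 0.0496, 0.171]
ee_rot: [-0.021, 0.212, 0.977, 0.006]
force: [-0.2, 0.3, 0.6]
grip_width: 0.175
grasp_force: 29.3
```

```bash
python3 view.py c 215 215 64 80 160 195 64 80
```

```text
8.925 [0.61042993 0.04963605 0.17128641] [-0.15739346  0.71690354 -0.066865  ] 0.17761524442383475 29.31013584136963
[[-0.91, 0.414, -0.037], [0.413, 0.91, 0.021], [0.042, 0.004, -0.999]]
```

View pics/c.png

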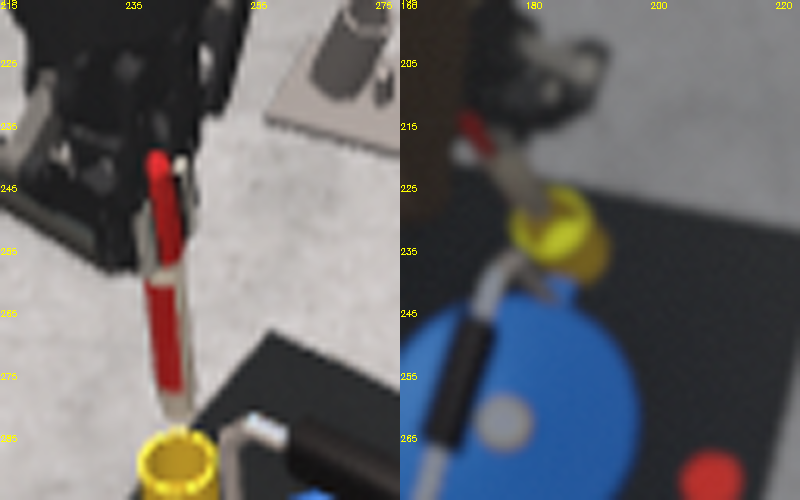

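The side view puts the marker's lower end at (243.6,281) directly over the cup mouth (243.5,288.6). The top view has its tip at about (182.4,229.4) and the cup mouth at (184.3,230.8).

Run:
```python
from plan import *
S=snapshot("side");T=snapshot("top")
print(tri(S,(243.6,281.1),T,(182.4,229.4)),tri(S,(243.5,288.6),T,(184.3,230.8)))
for z in(.07,.077,.085):
  print(z,atz(S,(243.6,281.1),z).round(4),atz(T,(182.4,229.4),z).round(4))
print(atz(S,(243.5,288.6),.053),atz(T,(184.3,230.8),.053))
print(pix(T,[[.604,.053,.077],[.604,.053,.053]]))
```

```text
(array([0.60280036, 0.05120408, 0.07681578]), np.float64(0.0030724463868141206)) (array([0.60577074, 0.05181642, 0.04894016]), np.float64(0.0004912232105861347))
0.07 [0.6059 0.0453 0.07  ] [0.6034 0.0525 0.07  ]
0.077 [0.6043 0.0508 0.077 ] [0.6011 0.0512 0.077 ]
0.085 [0.6025 0.0571 0.085 ] [0.5985 0.0498 0.085 ]
[0.6051167  0.05482313 0.053     ] [0.60419256 0.05109462 0.053     ]
[[181.61019775 228.49056471]
 [183.60736046 230.99586634]]
```

{"method": "arm_command", "body": {
  "steps": [
    [[0,0,0,-1,2,8,0],[0,0,0,0,0,8,0],[0,0,0,-1,0,9,0],[0,0,0,0,0,9,0],[0,0,0,-1,0,9,0],[0,0,0,0,0,9,0],[0,0,0,-1,0,8,0],[0,0,0,0,0,4,0]]
  ]
}}

```text
time: 10.02
ee_pos: [0.6124, 0.0511, 0.1063]
ee_rot: [-0.021, 0.212, 0.977, 0.006]
force: [0.1, 0.7, -0.3]
grip_width: 0.175
grasp_force: 29.3
```

```bash
python3 view.py d 215 225 64 80 150 195 80 100
```

```text
10.125 [0.61226017 0.05113372 0.10647611] [-0.32167888 -0.06321773 -0.02840375] 0.17479604669733784 29.310768751893193
[[-0.91, 0.414, -0.038], [0.413, 0.91, 0.021], [0.043, 0.003, -0.999]]
```

View pics/d.png

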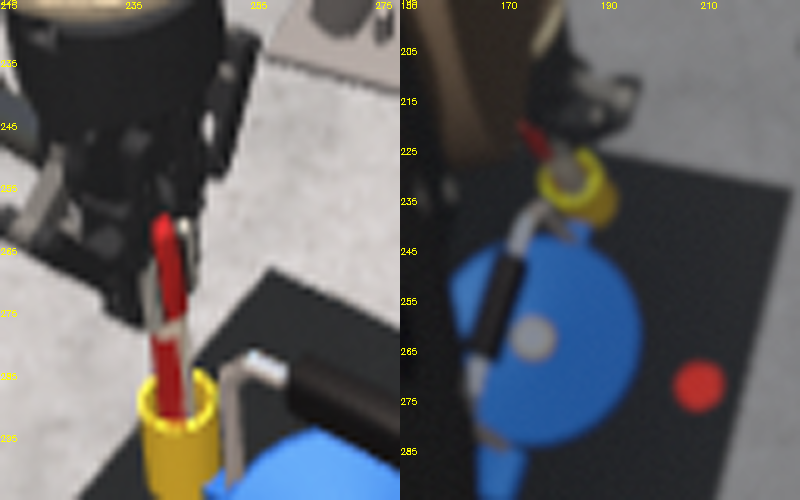

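The marker is in the cup, entering the mouth at about side (241,291), with no contact force. I'll lower it a little more, release and back off straight up.

{"method": "arm_command", "body": {
  "steps": [
    [[0,0,0,0,0,2,0],[0,0,0,0,0,1,0],[0,0,0,0,0,0,0.4],[0,0,0,0,0,0,0.6],[0,0,0,0,0,0,0.8],[0,0,0,0,0,0,1],[0,0,0,0,0,0,1]]
  ]
}}

```text
time: 11.0
ee_pos: [0.6124, 0.0512, 0.1039]
ee_rot: [-0.02, 0.212, 0.977, 0.006]
force: [-0.4, -0.3, -0.2]
grip_width: 0.999
grasp_force: 0.0
```

{"method": "arm_command", "body": {
  "steps": [
    [[0,0,0,0,0,-10,1],[0,0,0,1,0,-20,1],[0,0,0,1,0,-25,1],[0,0,0,1,0,-25,1],[0,0,0,1,0,-25,1],[0,0,0,1,0,-25,1]]
  ]
}}

```text
time: 11.75
ee_pos: [0.6127, 0.0506, 0.2356]
ee_rot: [-0.02, 0.212, 0.977, 0.006]
force: [-0.3, 0.0, -0.3]
grip_width: 1.0
grasp_force: 0.0
```

```bash
python3 view.py e 215 245 100 125 120 195 100 125
```

```text
11.85 [0.61417356 0.0506058  0.23749445] [ 0.19373672  0.08156201 -0.60671558] 0.9951551380749102 0.0
[[-0.91, 0.414, -0.033], [0.413, 0.91, 0.021], [0.038, 0.006, -0.999]]
```

View pics/e.png

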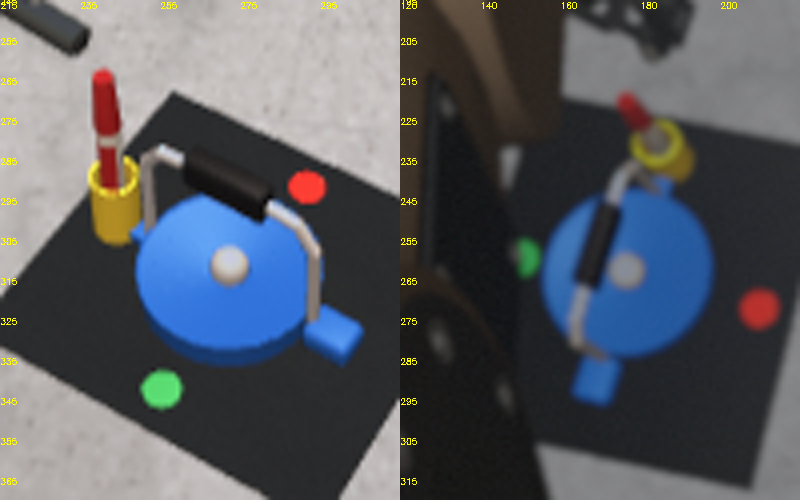

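Marker stands in the cup, cap at side (241,264); the ball is still central at (272,311). Next is the grip.

Run:
```python
from plan import *
p,r=now();f=frame(DOWN,64.9)
p,r=plan(p,r,[.529,.0883,.19],f,4);plan(p,r,[.529,.0883,.084],f,5)
```

```text
rot [ 0.08 -0.55  0.17] shifts [[22.8, -0.3, 12.8], [22.9, -0.3, 12.5], [23.1, -0.4, 12.3], [23.2, -0.5, 12.1]]
rot [-0.  0. -0.] shifts [[-0.0, 0.0, 21.2], [-0.0, 0.0, 21.2], [-0.0, 0.0, 21.2], [-0.0, 0.0, 21.2], [-0.0, 0.0, 21.2]]
```

{"method": "arm_command", "body": {
  "steps": [
    [[0.1,-0.5,0.2,23,0,13,1],[0.1,-0.6,0.2,23,0,12,1],[0.1,-0.5,0.2,23,-1,12,1],[0,-0.6,0.1,23,0,12,1],[0,0,0,0,0,0,1],[0,0,0,0,0,0,1]]
  ]
}}

```text
time: 12.6
ee_pos: [0.5281, 0.0887, 0.1881]
ee_rot: [-0.002, 0.217, 0.976, -0.0]
force: [0.6, 0.6, -0.4]
grip_width: 1.002
grasp_force: 0.0
```

Run:
```python
from plan import *
p,r=now();print(p,r.as_matrix().round(4).tolist());f=frame(DOWN,64.9)
plan(p,r,[.529,.0883,.084],f,6)
```

```text
[0.52813536 0.08873768 0.18805501] [[-0.9054, 0.4245, -0.004], [0.4245, 0.9054, -0.0], [0.0036, -0.0017, -1.0]]
rot [-0.02 -0.03 -0.  ] shifts [[-0.2, 0.0, 17.3], [-0.2, 0.0, 17.4], [-0.2, 0.0, 17.3], [-0.2, 0.0, 17.4], [-0.2, 0.0, 17.3], [-0.2, 0.1, 17.4]]
```

{"method": "arm_command", "body": {
  "steps": [
    [[-0.1,-0.2,0,-1,0,17,1],[0,0,0,0,0,17,1],[0,0,0,0,0,17,1],[0,0,0,0,0,18,1],[0,0,0,0,0,17,1],[0,0,0,0,0,17,1],[0,0,0,0,0,1,1],[0,0,0,0,0,0,0.8]]
  ]
}}

```text
time: 13.6
ee_pos: [0.529, 0.0882, 0.0842]
ee_rot: [-0.0, 0.218, 0.976, 0.0]
force: [-0.2, 0.5, 0.1]
grip_width: 0.819
grasp_force: 0.0
```

```bash
python3 view.py f 215 245 100 125 120 195 100 125
```

```text
13.7 [0.52893457 0.08826339 0.08437956] [-0.62842546  0.07756832 -0.06634084] 0.7964777349099583 0.0
[[-0.905, 0.425, 0.0], [0.425, 0.905, 0.0], [-0.0, 0.0, -1.0]]
```

View pics/f.png

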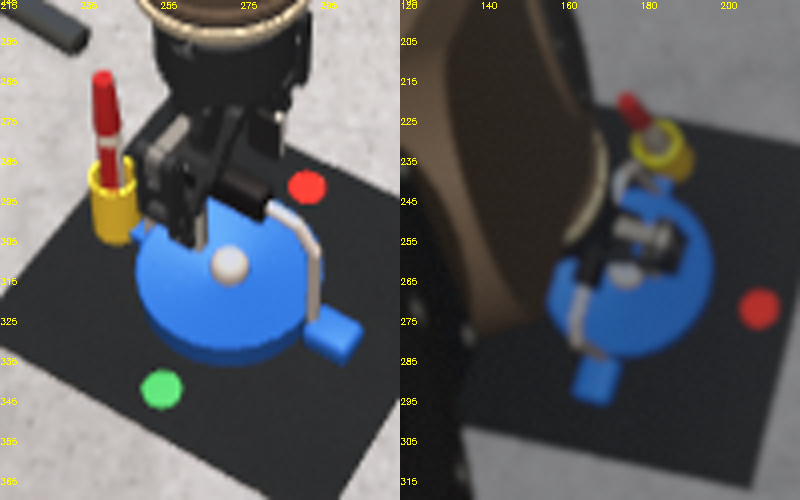

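The fingers straddle the black grip, marker and ball undisturbed (ball at side (272,311)). I'll close gently.

{"method": "arm_command", "body": {
  "steps": [
    [[0,0,0,0,0,0,0.6],[0,0,0,0,0,0,0.4],[0,0,0,0,0,0,0.3],[0,0,0,0,0,0,0.25],[0,0,0,0,0,0,0.2],[0,0,0,0,0,0,0.15],[0,0,0,0,0,0,0.05],[0,0,0,0,0,0,0]]
  ],
  "squeeze": 70
}}

```text
time: 14.7
ee_pos: [0.5285, 0.0884, 0.0838]
ee_rot: [-0.0, 0.218, 0.976, 0.0]
force: [1.6, 3.2, 2.4]
grip_width: 0.179
grasp_force: 69.0
```

{"method": "arm_command", "body": {
  "steps": [
    [[0,0,0,0,0,-1,0],[0,0,0,0,0,-2,0],[0,0,0,0,0,-4,0],[0,0,0,0,0,-6,0],[0,0,0,0,0,-8,0],[0,0,0,0,0,-8,0],[0,0,0,0,0,-8,0],[0,0,0,0,0,-8,0]]
  ]
}}

```text
time: 15.7
ee_pos: [0.5283, 0.0883, 0.1293]
ee_rot: [-0.0, 0.218, 0.976, -0.0]
force: [-0.6, -0.2, -3.6]
grip_width: 0.174
grasp_force: 68.3
```

{"method": "arm_command", "body": {
  "steps": [
    [[0,0,0,0,0,-8,0],[0,0,0,0,0,-8,0],[0,0,0,0,0,-8,0],[0,0,0,0,0,-7,0],[0,0,0,0,0,-6,0],[0,0,0,0,0,-4,0],[0,0,0,0,0,-2,0],[0,0,0,0,0,-1,0]]
  ]
}}

```text
time: 16.7
ee_pos: [0.5282, 0.0883, 0.1726]
ee_rot: [-0.001, 0.218, 0.976, -0.0]
force: [-0.3, 0.4, -4.9]
grip_width: 0.176
grasp_force: 68.3
```

```bash
python3 view.py g 200 195 120 150 120 165 120 150
python3 - <<'E'
from plan import *
p,r=now()
plan(p,r,[.5243,.0855,.172],frame(DOWN,64.9+92.6),22)
print(get_obs()["joints"])
E
```

```text
16.8 [0.52823796 0.08833973 0.17259625] [-1.11084226 -0.51616346 -4.81190222] 0.17088124254322623 68.29944849014282
[[-0.905, 0.425, -0.001], [0.425, 0.905, -0.0], [0.001, -0.0, -1.0]]
rot [ 0.   -0.   -4.21] shifts [[0.1, -0.2, 0.0], [0.1, -0.2, 0.0], [0.1, -0.2, 0.0], [0.1, -0.2, 0.0], [0.2, -0.1, 0.0], [0.2, -0.1, 0.0], [0.2, -0.1, 0.0], [0.2, -0.1, 0.0], [0.2, -0.1, 0.0], [0.2, -0.1, 0.0], [0.2, -0.1, 0.1], [0.2, -0.1, 0.0], [0.2, -0.0, 0.1], [0.2, -0.0, 0.0], [0.2, -0.0, 0.1], [0.2, 0.0, 0.0], [0.2, 0.0, 0.1], [0.2, 0.0, 0.0], [0.2, 0.1, 0.1], [0.3, 0.1, 0.0], [0.2, 0.1, 0.1], [0.2, 0.1, 0.0]]
[ 1.09037310e-01  3.93848331e-01  1.91864777e+00  1.14935420e-04
  8.30117139e-01 -1.02319005e+00]
```

View pics/g.png

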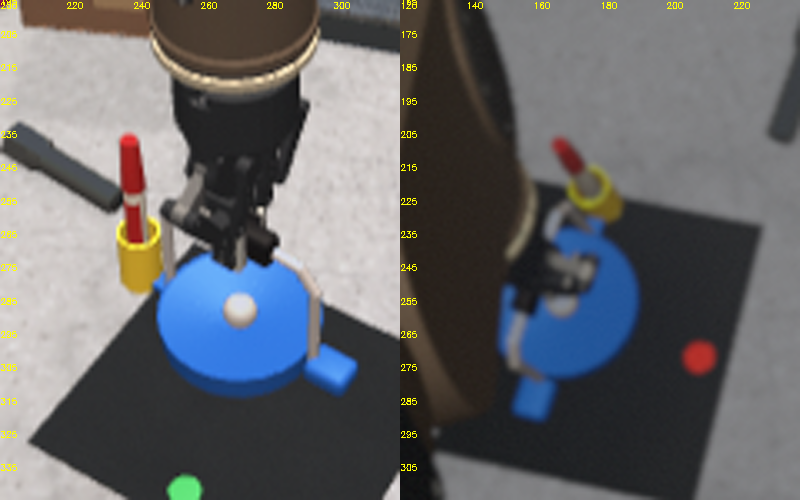

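The carrier hangs level about 89 mm up; the ball is central in the dish at side (271,288) and the marker stands in the cup. Now the turn.

{"method": "arm_command", "body": {
  "steps": [
    [[0,0,-1,1,-1,0,0],[0,0,-2.5,1,-1,0,0],[0,0,-4,0,-1,0,0],[0,0,-5,0,-1,0,0],[0,0,-5,0,0,0,0],[0,0,-5,0,0,0,0],[0,0,-5,0,0,0,0],[0,0,-5,0,0,0,0]]
  ]
}}

```text
time: 17.8
ee_pos: [0.5248, 0.0854, 0.1725]
ee_rot: [-0.001, -0.066, 0.998, 0.0]
force: [0.5, 0.9, -4.6]
grip_width: 0.176
grasp_force: 68.3
```

{"method": "arm_command", "body": {
  "steps": [
    [[0,0,-5,0,0,0,0],[0,0,-5,0,0,0,0],[0,0,-5,0,0,0,0],[0,0,-5,0,0,0,0],[0,0,-5,0,0,0,0],[0,0,-5,0,0,0,0],[0,0,-5,0,0,0,0],[0,0,-5,0,0,0,0]]
  ]
}}

```text
time: 18.8
ee_pos: [0.5248, 0.0854, 0.1725]
ee_rot: [-0.001, -0.403, 0.915, 0.0]
force: [0.2, 0.6, -3.8]
grip_width: 0.175
grasp_force: 68.3
```

{"method": "arm_command", "body": {
  "steps": [
    [[0,0,-5,0,0,0,0],[0,0,-5,0,0,0,0],[0,0,-4,0,0,0,0],[0,0,-3,0,0,0,0],[0,0,-2,0,0,0,0],[0,0,-1,0,0,0,0],[0,0,0,0,0,0,0],[0,0,0,0,0,0,0]]
  ]
}}

```text
time: 19.8
ee_pos: [0.5249, 0.0855, 0.1726]
ee_rot: [-0.0, -0.554, 0.832, 0.0]
force: [-0.4, -0.7, -4.0]
grip_width: 0.177
grasp_force: 68.3
```

```bash
python3 view.py i 200 225 120 150 110 205 120 150
python3 - <<'E'
from plan import *
p,r=now();o=get_obs();print(o["joints"],np.degrees(np.arctan2(r.as_matrix()[1,1],r.as_matrix()[0,1])))
plan(p,r,[.5243,.0855,.172],frame(DOWN,64.9+92.6),1)
S=snapshot("side");T=snapshot("top");g=np.array([.5565,.1637,.004])
print("expected cup mouth px at green",pix(S,g+[0,0,.138]),pix(T,g+[0,0,.138]),"ball",pix(S,[.5243,.0855,.113]),pix(T,[.5243,.0855,.113]))
E
```

```text
19.9 [0.52496645 0.08544011 0.17268085] [-0.63765902 -0.17724061 -4.37459896] 0.17609198411139423 68.31477284431458
[[-0.385, -0.923, -0.001], [-0.923, 0.385, -0.0], [0.0, 0.001, -1.0]]
[ 1.04297879e-01  3.88997928e-01  1.92684073e+00  8.09884574e-05
  8.26612411e-01 -2.64202805e+00] 157.34973220447517
rot [ 0.04 -0.02 -0.15] shifts [[0.2, 0.6, 0.7]]
expected cup mouth px at green [[252.75095107 305.7071775 ]] [[133.69881095 247.40061257]] ball [[273.85196517 286.94967381]] [[169.36935473 256.86225327]]
```

View pics/i.png

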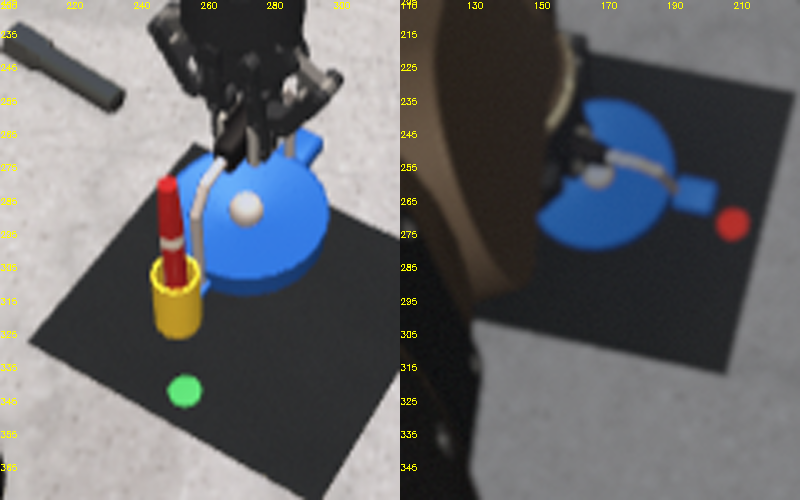

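The cup mouth is at side (253.1,306.3) against an expected (252.8,305.7) above the green dot. The ball is at (273.8,287.4) against (273.9,287.0), and the nose points to red. I'll hold briefly and hand in.

{"method": "arm_command", "body": {
  "steps": [
    [[0,0,0,0,0,0,0],[0,0,0,0,0,0,0],[0,0,0,0,0,0,0],[0,0,0,0,0,0,0]]
  ]
}}

```text
time: 20.5
ee_pos: [0.525, 0.0855, 0.1727]
ee_rot: [-0.0, -0.555, 0.832, 0.0]
force: [0.7, -0.9, -4.6]
grip_width: 0.177
grasp_force: 68.3
```

```bash
python3 -c "
from cell import arm
print(arm.sign_off())"
```

```text
the job is handed in; nothing more can be done
None
```

I handed the job in at 20.5 s: the marker stands cap up in the pen cup, and the carrier is held level and still about 89 mm up with the cup over the green dot, the dish over the mat's middle and the ball centred; no verdict came back.

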